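# Change over the site handlamps on the charger

### The arm

A 6-joint arm with a two-finger parallel gripper is mounted at the origin on the work surface. World frame = base frame: x ahead of the robot, y to its left, z up, the work surface at z = 0. Lengths are in m, angles in rad, forces in N, time in s.
With the tool pointing down it reaches from about 0.3 to 0.95 m from the base axis. Payload 3.1 kg.
Tool frame: the origin (TCP) lies between the finger pads; the fingertips stand 22 mm ahead of it and the grasp point (between the pads) lies 3 mm ahead of it; z points along the fingers, y is the line along which they close (so a half turn about z gives the same grasp; the last joint's range is limited). The gripper opens to 85 mm and grips with 20 to 120 N. Pads are 22 mm wide; open, the fingers measure 114 mm over their backs; the gripper's body (76 mm by 85 mm) begins 54 mm behind the grasp point. The pads swing forward as they close: fully open they stand 13 mm farther back than shut.
Start: joints at [-1.347, 0.308, 1.634, -0, 1.2, -0.07], TCP at [0.181, -0.598, 0.253] pointing down, gripper open.
Joint ranges: [-3.06, 3.06], [-0.79, 1.96], [0.05, 2.63], [-1.19, 4.34], [0.05, 2.64], [-2.94, 2.94]. Speed limits (rad/s): [2.79, 2.79, 3.14, 3.14, 3.14, 3.14].

### API

Orientations are given as a unit quaternion [w, x, y, z].
In Python, from cell import r gives the robot as it stands.
- The arm moves only by the shell command python3 -m handwheel 'ROWS' [FORCE]. ROWS is JSON, a list of rows, each a list of 7 numbers: the shift along the tool's x, y, z in mm, then the turn, a rotation vector about the tool's x, y, z in rad, then the closure, from 0 (fully open) to 1 (shut). A call has 1 to 20 rows; each row is the pose to reach, as a shift and turn from the pose commanded when the call began, along the tool's axes at that moment; what a row does not reach only later rows make up. A row lasts 1/12 s, in which the tool goes at most 41.7 mm and 7.16 degrees, less where a joint would pass 70% of its speed; a pose out of reach is approached as far as the arm can. A call with a gripper value outside its range is refused whole. The fingers move at their own pace and stop on an object; FORCE is the grip in N (left out, the last holds). Time passes only in rows, so rows that repeat a pose let the fingers close. It gives the time, the measured TCP pose, the force, the opening and the grip force at its end, in the units of the state.
- r.get_state(): the state, without advancing time (a new reading comes with each control period).
- r.read_camera(name): name is "scene" or "side" or "wrist"; returns a dict with "color" (480x640x3 uint8, blue, green, red), "fx", "fy", "cx", "cy" (pixels), "extrinsics" (4x4, takes a point from camera to world coordinates); the wrist camera has in their place "mount" (4x4, takes a point from camera to tool coordinates, whose origin is the TCP and whose axes are the flange's). Camera axes: x right, y down, z forward; pixel columns grow to the right and rows downward; lengths in m; the calibration is good to about 2 mm. The wrist camera is an equidistant fisheye: a pixel r from the principal point sees the ray r / f radians off the axis. A picture is of the moment at which its call begins: read the wrist's pose just before it. There is no depth.
- r.close_job(): hands the job in; it is judged then, once.
Trained networks look in a picture, given as the dict that the camera call returned (one of the last four; its "shot" number tells which), for a name from the list of things; names that differ only in an ending like _2 or _b are one class to them, and where a whole thing is asked for, a point or a joint stands for the part that bears it (a point fixed in the world has none). Each returns a list of dicts, best first, with "p" (0 to 1); they miss things now and then, are a little off and sometimes report something else, mostly with a low value. They report only what shows in the picture. A call takes as long as a camera call. They do not tell look-alikes from the thing itself.
- r.silhouettes(name, picture): "region" (480x640 bool, what is visible of it) and "box" ([left, top, right, bottom] in pixels, round what is visible of it).
- r.landmark_of(name, picture): "centre" ([row, column] in pixels: a listed point, or the origin of a listed thing).
The state is a dict: "t": time; "joint_pos": joint angles; "joint_velocities": joint speeds; "joint_efforts": joint torques, N m; "ee_pos": TCP position; "tool_rot": TCP orientation; "contact_force": force on the tool from outside, world axes, zero at the start; "moment": the same for the moment, N m; "width": finger opening in m; "grasp_force": force on a finger pad.
Only numpy, scipy, OpenCV 4.12 (cv2) and the standard library are available. Lean on these libraries where they do the work, as an engineer would, in place of code of your own. Each camera call takes 0.05 s, during which the arm holds its last target. There are 200 camera calls.

### The job

Change over the handlamps: switch the charger off at its lever-lock toggle (lift the collar, flip the lever to the other side), lift every lamp that is on the charger off by its handle and stand it upright, wholly on the black rubber mat, then stand every lamp that was waiting on the plywood offcut in a free cradle of the charger. When all of them are in, flip the toggle back on, its collar dropped home; do not switch the power on in between, do not drop any lamp, and leave the tape measure and the jar where they are.

Things in the scene. Friction and masses are not known exactly. Their poses are not given: they have to be found in the camera images.
- charger: Fixed black charging plinth, 120 x 410 x 30 mm (x, y, z), three square cradles in a row along its y, 130 mm apart. Each cradle has a flat floor (the plinth's top, 30 mm above the bench) and a rim 10 mm high, 5 mm thick, 88 x 88 mm inside (a lamp's base has 6 mm of play all round). Origin: centre of its underside; z up.
- cradle0 (a point): Centre of the floor of the charger's -y end cradle, 30 mm above the bench; a lamp stands here with its origin on this point.
- cradle1 (a point): Centre of the floor of the charger's middle cradle, 30 mm above the bench; a lamp stands here with its origin on this point.
- cradle2 (a point): Centre of the floor of the charger's +y end cradle, 30 mm above the bench; a lamp stands here with its origin on this point.
- mat: Fixed black rubber mat, 150 x 320 x 4 mm (x, y, z): where the lamps from the charger go. Origin: centre of its underside; its top is 4 mm above the bench. It lies to the left or to the right, on the other side from the offcut.
- offcut: Fixed plywood offcut, 150 x 320 x 4 mm (x, y, z), on which the one or two flat lamps wait at the start. Origin: centre of its underside.
- switchbox: Fixed grey switch box, 85 x 90 x 45 mm (x, y, z), with the lever-lock toggle on top. Origin: centre of its underside; z up. The lever pivots about the box's x axis at a point 35 mm above the origin and swings in the box's y-z plane.
- toggle (a joint): Lever angle, rad: 0 upright, positive when it leans to the box's +y. Stops at -0.45 and +0.45. On is the +y side (above 0.25), off the -y side (below -0.25). Stays where it is left (friction about 0.06 N m). The lever's steel tip stands 94 mm from the pivot, 9 mm thick.
- collar (a joint): Lift of the locking collar along the lever, m: 0 home (sprung down, 2 N at home, 4 N at the top), up to 0.018. Home, it lets a central steel guard stop the lever some 0.29 rad short of upright; lift it at least 0.012 (0.015 is safe) all the way across. It springs home on release once the lever leans over.
- collar_grip (a point): Point on the lever's axis at the height to grip the collar: 58 mm from the pivot with the collar home (rises with it). Aluminium sleeve, 26 mm across, 32 mm long, lower end 42 mm from the pivot. Gripped along the box's x it turns between the fingers as the lever swings. z along the lever, x along the box's x.
- charged0: Handlamp starting in the charger's -y end cradle; may be absent. Grey round base 76 mm across, 50 mm high, clear barrel 58 mm across, black cap 72 mm across up to 150 mm. Rigid handle: bar 68 mm along the lamp's x, 12 mm wide (y), 14 mm high, centred 190 mm above the origin (top 197), on posts at x = +-30 mm; free below it from 150 to 183 mm. About 0.45 kg. Origin: centre of underside; z up.
- charged1: Handlamp starting in the charger's middle cradle; may be absent. Grey round base 76 mm across, 50 mm high, clear barrel 58 mm across, black cap 72 mm across up to 150 mm. Rigid handle: bar 68 mm along the lamp's x, 12 mm wide (y), 14 mm high, centred 190 mm above the origin (top 197), on posts at x = +-30 mm; free below it from 150 to 183 mm. About 0.45 kg. Origin: centre of underside; z up.
- charged2: Handlamp starting in the charger's +y end cradle; may be absent. Grey round base 76 mm across, 50 mm high, clear barrel 58 mm across, black cap 72 mm across up to 150 mm. Rigid handle: bar 68 mm along the lamp's x, 12 mm wide (y), 14 mm high, centred 190 mm above the origin (top 197), on posts at x = +-30 mm; free below it from 150 to 183 mm. About 0.45 kg. Origin: centre of underside; z up.
- flat0: Handlamp starting on the offcut's -y half; may be absent. Grey round base 76 mm across, 50 mm high, clear barrel 58 mm across, black cap 72 mm across up to 150 mm. Rigid handle: bar 68 mm along the lamp's x, 12 mm wide (y), 14 mm high, centred 190 mm above the origin (top 197), on posts at x = +-30 mm; free below it from 150 to 183 mm. About 0.45 kg. Origin: centre of underside; z up.
- flat1: Handlamp starting on the offcut's +y half; may be absent. Grey round base 76 mm across, 50 mm high, clear barrel 58 mm across, black cap 72 mm across up to 150 mm. Rigid handle: bar 68 mm along the lamp's x, 12 mm wide (y), 14 mm high, centred 190 mm above the origin (top 197), on posts at x = +-30 mm; free below it from 150 to 183 mm. About 0.45 kg. Origin: centre of underside; z up.
- tape: Bystander: black tape measure, 70 x 40 x 70 mm, beyond the charger's +y end. Origin: centre of its underside.
- jar: Bystander: screw jar, 66 mm in diameter, 85 mm high, beyond the charger's -y end. Origin: centre of its underside.
There are look-alikes about, which are no part of the job. Leave any purple look-alike of the charged0 alone.

How it is judged:
By the outcome, as a careful person would: the job done as asked, in the order asked, and still so for the second after the job is handed in, with the robot touching nothing.
Of charged0, charged1, charged2 only 2 to 3 are there at a start; the rules pass over those that are not, and their reading is None.
Of flat0, flat1 only 1 to 2 are there at a start; the rules pass over those that are not, and their reading is None.
At some moment in a run one of charged0, charged1, charged2, flat0, flat1 may be knocked a few centimetres aside while the robot is not near it.
It also fails if it takes over 210 s, if anything falls off the work surface, if the arm or the gripper's body presses on something with over 40 N, if the wrist force passes 120 N, or if a joint passes its speed limit or range.

## Working session

There is one attempt and no reset: what is moved stays moved. The work goes in short steps, Python scripts to look and compute and a shell command to move; the robot and the scene stay as the last step left them, time stands still between calls to the robot, and variables do not carry over. Pictures are saved under pics/ and viewed, at most 16 in all, crops included, and the job is handed in when it is done.

```bash
ls; mkdir -p pics
cat > h.py <<'E'
import numpy as np, cv2
from cell import r
from scipy.spatial.transform import Rotation as R
def ray(pic,row,col):
    E=np.array(pic["extrinsics"]);d=np.array([(col-pic["cx"])/pic["fx"],(row-pic["cy"])/pic["fy"],1.])
    return E[:3,3],E[:3,:3]@d
def onz(pic,row,col,z):
    o,d=ray(pic,row,col);return o+d*(z-o[2])/d[2]
def proj(pic,P):
    E=np.linalg.inv(np.array(pic["extrinsics"]));p=E[:3,:3]@np.array(P)+E[:3,3]
    return [pic["cy"]+pic["fy"]*p[1]/p[2],pic["cx"]+pic["fx"]*p[0]/p[2]]
def tri(pa,a,pb,b):
    o1,d1=ray(pa,*a);o2,d2=ray(pb,*b)
    A=np.stack([d1,-d2],1);s=np.linalg.lstsq(A,o2-o1,rcond=None)[0]
    p,q=o1+d1*s[0],o2+d2*s[1];return (p+q)/2,np.linalg.norm(p-q)
E
python3 - <<'E'
from h import *
np.set_printoptions(precision=3,suppress=True)
s=r.get_state();print(s)
ps=r.read_camera("scene");pd=r.read_camera("side")
cv2.imwrite("pics/scene.png",ps["color"]);cv2.imwrite("pics/side.png",pd["color"])
for n in ["charger","cradle0","cradle1","cradle2","mat","offcut","switchbox","collar_grip","charged0","flat0","tape","jar"]:
    for nm,p in(("scene",ps),("side",pd)):
        z={"cradle0":.03,"cradle1":.03,"cradle2":.03,"collar_grip":.09}.get(n,0)
        for L in r.landmark_of(n,p)[:7]: print(n,nm,round(L["p"],2),np.round(L["centre"]),onz(p,*L["centre"],z)[:3])
E
```

```text
pics
{'t': 0.0, 'joint_pos': array([-1.347,  0.309,  1.635,  0.   ,  1.2  , -0.07 ]), 'joint_velocities': array([ 0.   ,  0.001, -0.   , -0.   , -0.   , -0.   ]), 'joint_efforts': array([ -0.001, -41.525, -27.667,  -0.   ,   0.01 ,  -0.   ]), 'ee_pos': array([ 0.181, -0.597,  0.252]), 'tool_rot': array([-0.001,  0.989,  0.146, -0.   ]), 'contact_force': array([ 0.322,  0.058, -0.326]), 'moment': array([ 0.016, -0.04 ,  0.029]), 'grasp_force': 0.0, 'width': 0.08492621034286876}
charger scene 0.82 [307. 311.] [0.673 0.009 0.   ]
charger scene 0.19 [215. 329.] [0.357 0.005 0.   ]
charger side 0.93 [271. 369.] [ 0.665  0.015 -0.   ]
charger side 0.34 [233. 392.] [0.672 0.179 0.   ]
cradle0 scene 0.69 [294. 311.] [0.659 0.007 0.03 ]
cradle0 scene 0.59 [307. 370.] [0.672 0.142 0.03 ]
cradle0 scene 0.58 [287. 256.] [ 0.658 -0.12   0.03 ]
cradle0 side 0.84 [231. 389.] [0.673 0.14  0.03 ]
cradle0 side 0.73 [270. 371.] [ 0.678 -0.018  0.03 ]
cradle0 side 0.66 [295. 343.] [ 0.649 -0.115  0.03 ]
cradle1 scene 0.69 [294. 311.] [0.659 0.007 0.03 ]
cradle1 scene 0.59 [307. 370.] [0.672 0.142 0.03 ]
[... 1520 characters left out ...]
7 0.   ]
charged0 side 0.61 [300. 344.] [ 0.645 -0.098  0.   ]
charged0 side 0.59 [258. 370.] [0.651 0.06  0.   ]
charged0 side 0.2 [177. 338.] [0.452 0.389 0.   ]
flat0 scene 0.96 [256. 469.] [0.452 0.377 0.   ]
flat0 scene 0.49 [280. 141.] [ 0.659 -0.411  0.   ]
flat0 side 0.87 [180. 340.] [0.463 0.379 0.   ]
flat0 side 0.7 [189. 415.] [0.671 0.406 0.   ]
tape scene 0.76 [326. 486.] [0.662 0.399 0.   ]
tape scene 0.74 [305. 307.] [ 0.668 -0.     0.   ]
tape side 0.83 [190. 411.] [0.663 0.397 0.   ]
tape side 0.66 [258. 372.] [0.655 0.062 0.   ]
jar scene 0.74 [278. 143.] [ 0.653 -0.41   0.   ]
jar side 0.78 [414. 291.] [ 0.661 -0.403  0.   ]
jar side 0.33 [257. 281.] [ 0.461 -0.011  0.   ]
```

View pics/scene.png

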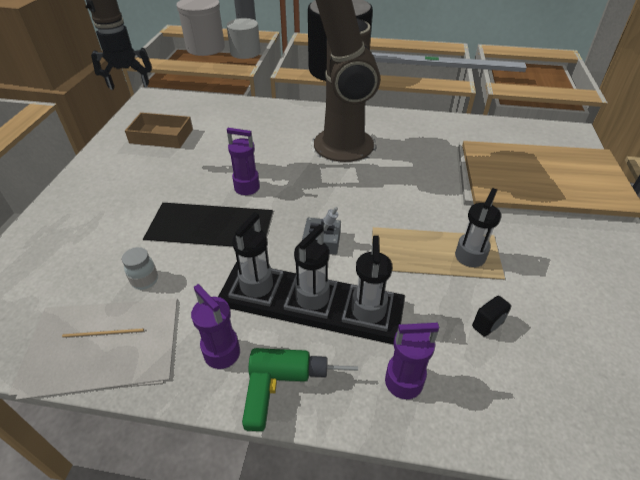

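View pics/side.png

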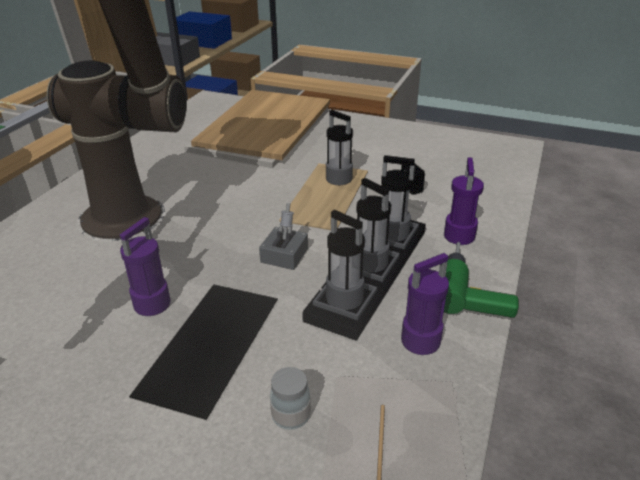

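The scene view shows three grey lamps on the charger (handles near px (250,225), (315,238), (375,245)) and one grey lamp on the offcut (483,235). The three purple ones at (240,160), (215,330) and (410,360) are look-alikes to leave alone. The mat is on the robot's right (-y), and the lever on the box at (325,230) leans to +y. Next I fit the poses to the silhouettes.

```bash
cat > fit.py <<'E'
from h import *
from scipy.optimize import minimize
def boxpts(x0,x1,y0,y1,z0,z1): return np.array([[x,y,z] for x in(x0,x1) for y in(y0,y1) for z in(z0,z1)],float)
def cyl(rad,z0,z1):
    a=np.linspace(0,2*np.pi,24,endpoint=False)
    return np.array([[rad*np.cos(t),rad*np.sin(t),z] for t in a for z in(z0,z1)])
LAMP=[cyl(.038,0,.05),cyl(.029,.05,.13),cyl(.036,.13,.15),boxpts(-.034,.034,-.006,.006,.183,.197),boxpts(-.034,-.026,-.004,.004,.15,.19),boxpts(.026,.034,-.004,.004,.15,.19)]
def slab(a,b,h): return [boxpts(-a/2,a/2,-b/2,b/2,0,h)]
def render(pic,parts,p,z):
    m=np.zeros((480,640),np.uint8);c,s=np.cos(p[2]),np.sin(p[2])
    E=np.linalg.inv(np.array(pic["extrinsics"]))
    for P in parts:
        W=np.c_[c*P[:,0]-s*P[:,1]+p[0],s*P[:,0]+c*P[:,1]+p[1],P[:,2]+z]
        q=W@E[:3,:3].T+E[:3,3]
        uv=np.c_[pic["fx"]*q[:,0]/q[:,2]+pic["cx"],pic["fy"]*q[:,1]/q[:,2]+pic["cy"]]
        cv2.fillConvexPoly(m,cv2.convexHull(np.round(uv*16).astype(np.int32)),1,shift=4)
    return m.astype(bool)
def fit(obs,parts,z,p0,yaws):
    """obs: list of (pic, region, ignore)"""
    def cost(p): return sum(((render(pc,parts,p,z)^rg)&~ig).sum()/max(rg.sum(),1) for pc,rg,ig in obs)
    best=None
    for w in yaws:
        q=minimize(cost,[p0[0],p0[1],w],method="Nelder-Mead",options=dict(initial_simplex=[[p0[0],p0[1],w],[p0[0]+.01,p0[1],w],[p0[0],p0[1]+.01,w],[p0[0],p0[1],w+.2]],xatol=2e-4,fatol=1e-4,maxiter=150))
        if best is None or q.fun<best.fun: best=q
    return best.x,best.fun
def match(pic,dets,parts,z,xy):
    """the detection whose region best overlaps a model standing at xy"""
    m=render(pic,parts,(xy[0],xy[1],0),z);sc=[(np.array(d["region"])&m).sum()/(np.array(d["region"])|m).sum() for d in dets]
    if not sc or max(sc)<.3: return None
    return np.array(dets[int(np.argmax(sc))]["region"])
def lamps(pics,guess):
    dets=[r.silhouettes("charged0",p) for p in pics];out={}
    al=[[np.array(d["region"]) for d in D] for D in dets]
    for n,(x,y,z) in guess.items():
        obs=[]
        for p,D,A in zip(pics,dets,al):
            g=match(p,D,LAMP,z,(x,y))
            if g is None: continue
            ig=np.zeros_like(g)
            for a in A:
                if (a&g).sum()<.5*min(a.sum(),g.sum()): ig|=a&~g
            obs.append((p,g,ig))
        if obs: out[n]=(*fit(obs,LAMP,z,(x,y),(-.9,-.3,.3,.9,1.5)),len(obs))
    return out,al
E
cat > m1.py <<'E'
from fit import *
np.set_printoptions(precision=4,suppress=True)
pics=[r.read_camera("scene"),r.read_camera("side")]
L,al=lamps(pics,dict(c0=(.65,-.12,.03),c1=(.66,.007,.03),c2=(.67,.14,.03),f=(.455,.378,.004)))
for k,v in L.items(): print(k,*v)
allm=[np.any(a,0) for a in al]
for n,parts,p0 in(("mat",slab(.15,.32,.004),(.45,-.31)),("offcut",slab(.15,.32,.004),(.45,.29)),("charger",slab(.12,.41,.03),(.665,.01)),("switchbox",slab(.085,.09,.045),(.463,-.005))):
    obs=[]
    for p,a in zip(pics,allm):
        d=r.silhouettes(n,p)
        g=match(p,d,parts,0,p0)
        if g is None: print(n,"none");continue
        ig=a.copy()
        if n=="switchbox":
            for e in r.silhouettes("collar",p):
                if e["p"]>.3: ig|=cv2.dilate(np.array(e["region"]).astype(np.uint8),np.ones((5,5)))>0
        obs.append((p,g,ig))
    if obs: print(n,*fit(obs,parts,0,p0,(-.2,0,.2)))
for p in pics:
    for L in r.landmark_of("collar_grip",p): print(L["p"],L["centre"])
E
python3 m1.py
python3 - <<'E'
import cv2
a=cv2.imread("pics/scene.png")[190:290,280:380];b=cv2.imread("pics/side.png")[190:290,240:340]
import numpy as np
cv2.imwrite("pics/lev.png",cv2.resize(np.hstack([a,b]),None,fx=4,fy=4,interpolation=2))
E
```

```text
c0 [ 0.6535 -0.1207 -0.2744] 0.17214531063650007 2
c1 [ 0.6667  0.0132 -0.4255] 0.17645489415670787 2
c2 [0.6802 0.1386 0.138 ] 0.1416654381050666 2
mat none
mat [ 0.4488 -0.3099  0.0372] 0.050793650793650794
offcut [0.4546 0.2903 0.0696] 0.5204771509232691
charger [ 0.6655  0.01   -0.0852] 0.10889569831367427
switchbox [0.4626 0.0001 0.0945] 0.24893753847467054
0.5 [214.3, 329.1]
```

View pics/lev.png

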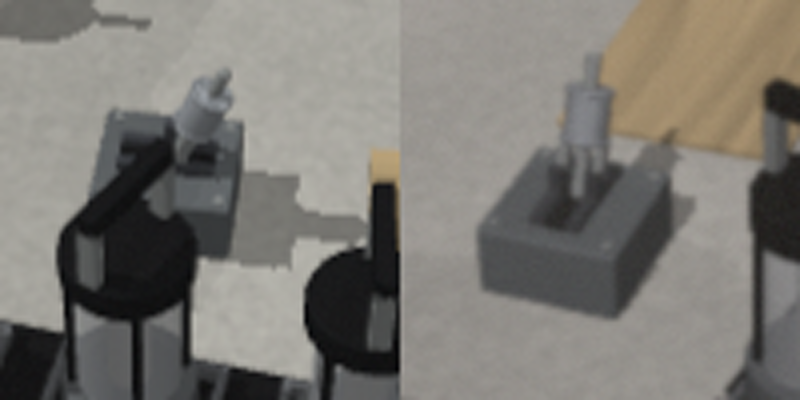

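The lever leans to +y (up-right in the scene crop, collar at ~(331,215)). I'll hover over the switch box.

```bash
cat > plan.py <<'E'
import sys,json
from h import *
def yawrot(w): return R.from_euler("z",w)*R.from_euler("x",np.pi)
def plan(wps):
    """wps: [x,y,z,(yaw of tool x)] world -> mm / rad in present tool axes"""
    s=r.get_state();q=s["tool_rot"];T=R.from_quat([q[1],q[2],q[3],q[0]])
    print("t",round(s["t"],2),"pos",np.round(s["ee_pos"],4),"yaw",round(float(np.arctan2(*T.as_matrix()[[1,0],0])),3),"w",round(s["width"],4),"F",np.round(s["contact_force"],1),"j",np.round(s["joint_pos"],2))
    for w in wps:
        d=T.inv().apply(np.array(w[:3])-s["ee_pos"])*1000
        v=(T.inv()*yawrot(w[3])).as_rotvec() if len(w)>3 else np.zeros(3)
        print(w,"->",np.round(d,1),np.round(v,3),"rows",int(np.ceil(max(np.linalg.norm(d)/41.7,np.degrees(np.linalg.norm(v))/7.16))))
if __name__=="__main__": plan(json.loads(sys.argv[1]))
E
python3 plan.py '[[0.181,-0.597,0.36],[0.46,0.02,0.30,1.66]]'
```

```text
t 2.1 pos [ 0.181  -0.5982  0.2533] yaw 0.294 w 0.0852 F [-0.1  0.4 -0.4] j [-1.35  0.31  1.63  0.    1.2  -0.07]
[0.181, -0.597, 0.36] -> [   0.4   -1.2 -106.7] [0. 0. 0.] rows 3
[0.46, 0.02, 0.3, 1.66] -> [ 446.1 -511.   -46.7] [-0.    -0.    -1.366] rows 17
```

```bash
python3 -m handwheel '[[0,0,-50,0,0,0,0],[0,0,-90,0,0,0,0],[0,0,-120,0,0,0,0],[446,-511,-47,0,0,-1.366,0],[446,-511,-47,0,0,-1.366,0],[446,-511,-47,0,0,-1.366,0],[446,-511,-47,0,0,-1.366,0],[446,-511,-47,0,0,-1.366,0],[446,-511,-47,0,0,-1.366,0],[446,-511,-47,0,0,-1.366,0],[446,-511,-47,0,0,-1.366,0],[446,-511,-47,0,0,-1.366,0],[446,-511,-47,0,0,-1.366,0],[446,-511,-47,0,0,-1.366,0],[446,-511,-47,0,0,-1.366,0],[446,-511,-47,0,0,-1.366,0],[446,-511,-47,0,0,-1.366,0],[446,-511,-47,0,0,-1.366,0],[446,-511,-47,0,0,-1.366,0],[446,-511,-47,0,0,-1.366,0]]'
python3 -m handwheel '[[0,0,0,0,0,0,0],[0,0,0,0,0,0,0],[0,0,0,0,0,0,0],[0,0,0,0,0,0,0]]'
cat >> h.py <<'E'
def wrist():
    s=r.get_state();q=s["tool_rot"];T=np.eye(4);T[:3,:3]=R.from_quat([q[1],q[2],q[3],q[0]]).as_matrix();T[:3,3]=s["ee_pos"]
    p=r.read_camera("wrist");p["E"]=T@np.array(p["mount"]);return p
def wray(p,row,col):
    u=np.array([(col-p["cx"])/p["fx"],(row-p["cy"])/p["fy"]]);th=np.linalg.norm(u)
    d=np.r_[u/max(th,1e-9)*np.sin(th),np.cos(th)];return p["E"][:3,3],p["E"][:3,:3]@d
def wonz(p,row,col,z):
    o,d=wray(p,row,col);return o+d*(z-o[2])/d[2]
def wproj(p,P):
    E=np.linalg.inv(p["E"]);q=E[:3,:3]@np.array(P)+E[:3,3];h=np.hypot(q[0],q[1]);th=np.arctan2(h,q[2])
    return [p["cy"]+p["fy"]*th*q[1]/h,p["cx"]+p["fx"]*th*q[0]/h]
E
python3 - <<'E'
from h import *
np.set_printoptions(precision=4,suppress=True)
p=wrist();cv2.imwrite("pics/w1.png",p["color"])
print(p["E"][:3,3],p["E"][:3,2],p["fx"])
for n in("collar_grip","switchbox"):
    for L in r.landmark_of(n,p): print(n,round(L["p"],2),L["centre"],wonz(p,*L["centre"],.087 if n[0]=="c" else 0))
# hypothesised box corners + lever
for w in(.05,.0945,.14):
    c,s=np.cos(w),np.sin(w)
    print(w,[np.round(wproj(p,(.4626+c*a-s*b,s*a+c*b,.045))) for a in(-.0425,.0425) for b in(-.045,.045)])
print(wproj(p,(.4603,.0251,.087)))
E
```

```text
t: 3.77
ee_pos: [0.461, 0.0244, 0.3001]
tool_rot: [-0.0, 0.674, 0.739, 0.001]
contact_force: [-0.0, -0.3, 0.5]
width: 0.0853
grasp_force: 0.0
t: 4.1
ee_pos: [0.4596, 0.0189, 0.3005]
tool_rot: [0.0, 0.676, 0.737, -0.0]
contact_force: [-0.2, -1.0, 0.1]
width: 0.0854
grasp_force: 0.0
[0.4522 0.0965 0.4205] [ 0.0268 -0.3069 -0.9514] 371.64829954431775
collar_grip 0.94 [208.4, 314.9] [0.4582 0.0195 0.087 ]
switchbox 0.78 [209.0, 317.2] [ 0.4625 -0.001   0.    ]
0.05 [array([257., 277.]), array([174., 278.]), array([260., 355.]), array([177., 361.])]
0.0945 [array([258., 279.]), array([176., 276.]), array([258., 357.]), array([175., 359.])]
0.14 [array([260., 281.]), array([178., 274.]), array([256., 359.]), array([173., 357.])]
[np.float64(202.71255734529518), np.float64(317.7384124144271)]
```

View pics/w1.png

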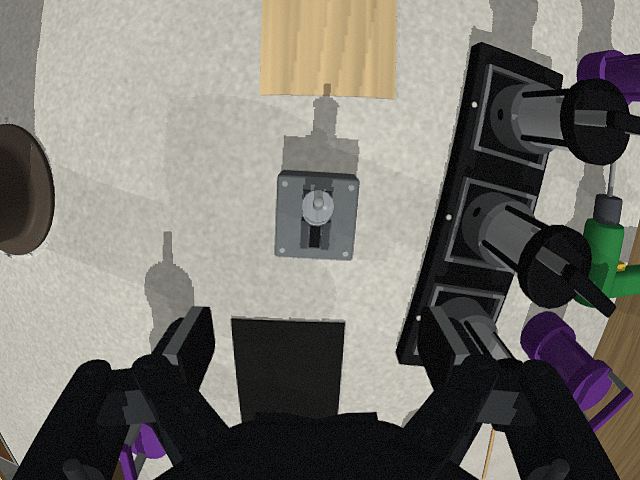

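The wrist view shows the switch box, with top corners around (278,172), (358,174), (275,256) and (353,260), and the collar centred near (317,205).

Run:
```python
from h import *
np.set_printoptions(precision=4,suppress=True)
p=wrist();im=p["color"]
x=cv2.resize(im[155:275,255:375],None,fx=5,fy=5,interpolation=2);cv2.imwrite("pics/w1c.png",x)
print("corners",[wonz(p,a,b,.045)[:2] for a,b in((172,278),(174,358),(256,275),(260,353))])
for s in r.silhouettes("switchbox",p)[:2]:
    g=np.array(s["region"]).astype(np.uint8);pts=np.argwhere(g)
    W=np.array([wonz(p,a,b,.045)[:2] for a,b in pts],np.float32)
    print(s["p"],s["box"],cv2.minAreaRect(W*1000))
```

```text
corners [array([0.4185, 0.0447]), array([0.4998, 0.0498]), array([ 0.4207, -0.0463]), array([ 0.5053, -0.0435])]
0.8 [274.6, 168.9, 360.0, 260.6] ((460.3113708496094, 1.3681602478027344), (84.74301147460938, 94.53711700439453), 1.7219245433807373)
0.64 [299.1, 191.4, 332.8, 225.3] ((461.7968444824219, 10.873152732849121), (32.14449691772461, 37.295475006103516), 4.458810806274414)
```

View pics/w1c.png

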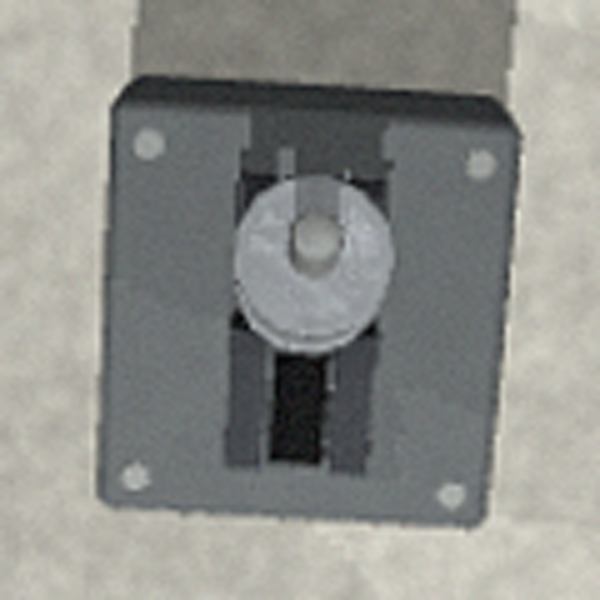

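```bash
python3 - <<'E'
from h import *
np.set_printoptions(precision=4,suppress=True)
p=wrist()
print("tip",wonz(p,203,318.6,.1197),"exp",.461-.0409*np.sin(.045),.001+.0409)
print("screws",[wonz(p,a,b,.045)[:2] for a,b in((184,284.8),(187.8,351.4),(250,282.2),(253.8,345.4))])
E
python3 plan.py '[[0.46,0.026,0.14,1.616],[0.46,0.026,0.090,1.616]]'
```

```text
tip [0.4605 0.0323 0.1197] exp 0.45916012110585974 0.0419
screws [array([0.4263, 0.0332]), array([0.4945, 0.0353]), array([ 0.4281, -0.0383]), array([ 0.4962, -0.0367])]
t 4.4 pos [0.4598 0.0193 0.3005] yaw 1.658 w 0.0852 F [ 1.  -0.2  0.4] j [-0.05 -0.06  1.95 -0.    1.25 -0.14]
[0.46, 0.026, 0.14, 1.616] -> [  6.6   0.7 160.5] [0.    0.    0.042] rows 4
[0.46, 0.026, 0.09, 1.616] -> [  6.6   0.7 210.5] [0.    0.    0.042] rows 6
```

```bash
python3 -m handwheel '[[1,1,40,0,0,0.06,0],[1,1,80,0,0,0.06,0],[1,1,120,0,0,0.06,0],[1,1,150,0,0,0.06,0],[1,1,170,0,0,0.06,0],[1,1,190,0,0,0.06,0],[1,1,208,0,0,0.06,0],[1,1,208,0,0,0.06,0],[1,1,208,0,0,0.06,0],[1,1,208,0,0,0.06,0]]' 30
python3 - <<'E'
from h import *
p=wrist();cv2.imwrite("pics/w2.png",p["color"][100:420,120:520])
E
python3 plan.py '[[0.46,0.02,0.092,1.598]]'
```

```text
t: 5.23
ee_pos: [0.4617, 0.0209, 0.0932]
tool_rot: [0.001, 0.697, 0.717, 0.001]
contact_force: [-0.8, 0.1, 0.2]
width: 0.0857
grasp_force: 0.0
t 5.28 pos [0.4621 0.0209 0.0936] yaw 1.6 w 0.0856 F [0.8 0.3 0.5] j [-0.05  0.23  2.12  0.    0.79 -0.08]
[0.46, 0.02, 0.092, 1.598] -> [-0.9 -2.1  1.6] [0.003 0.    0.002] rows 1
```

View pics/w2.png

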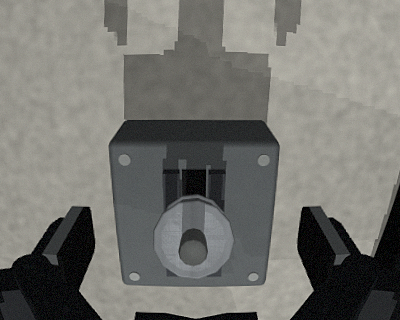

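The collar at crop (193,235) sits centred between the open fingers, so I close on it and do the lift-swing.

```bash
python3 -m handwheel '[[0,0,0,0,0,0,0.5],[0,0,0,0,0,0,0.8],[0,0,0,0,0,0,0.9],[0,0,0,0,0,0,0.9],[0,0,0,0,0,0,0.9],[0,0,0,0,0,0,0.9],[0,0,0,0,0,0,0.9],[0,0,0,0,0,0,0.9],[0,0,0,0,0,0,0.9],[0,0,0,0,0,0,0.9]]' 35
python3 -m handwheel '[[2,0,-5,0,0,0,0.9],[4,0,-10,0,0,0,0.9],[6,0,-15,0,0,0,0.9],[6,0,-15.5,0,0,0,0.9],[6,0,-15.5,0,0,0,0.9],[6,0,-15.5,0,0,0,0.9]]'
```

```text
t: 6.12
ee_pos: [0.4607, 0.0213, 0.0928]
tool_rot: [-0.0, 0.697, 0.717, -0.0]
contact_force: [-2.4, 0.9, 5.8]
width: 0.0256
grasp_force: 34.1
t: 6.62
ee_pos: [0.4604, 0.0272, 0.1076]
tool_rot: [-0.0, 0.697, 0.717, -0.0]
contact_force: [1.5, 0.6, -4.9]
width: 0.0257
grasp_force: 34.6
```

```bash
python3 -m handwheel '[[-4,0,-1.5,0,0,0,0.9],[-8,0,-2.5,0,0,0,0.9],[-13,0,-3.5,0,0,0,0.9],[-17,0,-4.3,0,0,0,0.9],[-21,0,-4.7,0,0,0,0.9],[-26,0,-4.8,0,0,0,0.9],[-31,0,-4.7,0,0,0,0.9],[-35,0,-4.3,0,0,0,0.9],[-40,0,-3.5,0,0,0,0.9],[-45,0,-2.5,0,0,0,0.9],[-49,0,-1.2,0,0,0,0.9],[-53,0,0,0,0,0,0.9],[-56,0,1.3,0,0,0,0.9],[-59,0,2.6,0,0,0,0.9],[-60,0,3,0,0,0,0.9],[-60,0,3,0,0,0,0.9]]'
python3 -m handwheel '[[2,0,4,0,0,0,0.9],[4,0,8,0,0,0,0.9],[6,0,12,0,0,0,0.9],[7,0,14,0,0,0,0.9],[7,0,14,0,0,0,0.4],[7,0,14,0,0,0,0],[7,0,14,0,0,0,0],[7,0,14,0,0,0,0],[7,0,14,0,0,0,0],[7,0,-20,0,0,0,0],[7,0,-60,0,0,0,0],[7,0,-100,0,0,0,0],[7,0,-140,0,0,0,0],[7,0,-180,0,0,0,0],[7,0,-200,0,0,0,0],[7,0,-200,0,0,0,0]]'
python3 - <<'E'
from h import *
p=wrist();a=p["color"][100:400,120:520];s=r.read_camera("side");b=cv2.resize(s["color"][190:290,240:340],(300,300))
cv2.imwrite("pics/w3.png",np.hstack([a,b]))
E
```

```text
t: 7.95
ee_pos: [0.462, -0.0295, 0.1052]
tool_rot: [-0.003, 0.698, 0.716, 0.002]
contact_force: [-1.9, 17.8, 3.6]
width: 0.0253
grasp_force: 35.8
t: 9.28
ee_pos: [0.4659, -0.0268, 0.3116]
tool_rot: [0.006, 0.697, 0.717, 0.004]
contact_force: [1.3, -0.0, 0.7]
width: 0.0853
grasp_force: 0.0
```

View pics/w3.png

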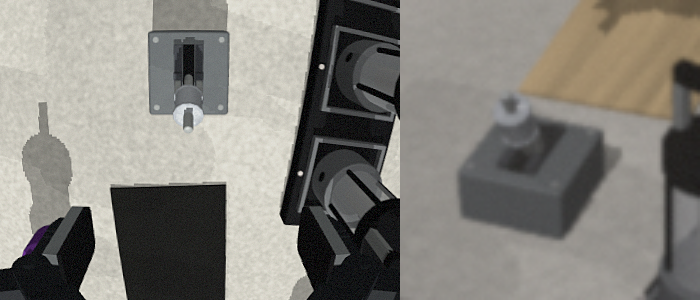

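The lever now leans to -y with the collar home (side inset at (513,110)). Next is charged0.

```bash
python3 plan.py '[[0.6535,-0.1207,0.32,2.867]]'
```

```text
t 9.38 pos [ 0.4626 -0.0263  0.3056] yaw 1.6 w 0.0855 F [-0.2  0.9  0.4] j [-0.15 -0.06  1.94 -0.    1.26 -0.18]
[0.6535, -0.1207, 0.32, 2.867] -> [-99.9 188.2 -13.8] [ 0.002  0.002 -1.267] rows 11
```

```bash
python3 -m handwheel '[[0,0,-20,0,0,-0.1,0],[-100,188,-14,0,0,-1.267,0],[-100,188,-14,0,0,-1.267,0],[-100,188,-14,0,0,-1.267,0],[-100,188,-14,0,0,-1.267,0],[-100,188,-14,0,0,-1.267,0],[-100,188,-14,0,0,-1.267,0],[-100,188,-14,0,0,-1.267,0],[-100,188,-14,0,0,-1.267,0],[-100,188,-14,0,0,-1.267,0],[-100,188,-14,0,0,-1.267,0],[-100,188,-14,0,0,-1.267,0],[-100,188,-14,0,0,-1.267,0],[-100,188,-14,0,0,-1.267,0],[-100,188,-14,0,0,-1.267,0],[-100,188,-14,0,0,-1.267,0]]'
python3 - <<'E'
from h import *
np.set_printoptions(precision=4,suppress=True)
p=wrist();im=p["color"].copy()
for L in r.landmark_of("charged0",p): print(round(L["p"],2),L["centre"],wonz(p,*L["centre"],.03))
# predicted handle end points
for (x,y,w) in((.6535,-.1207,-.2744),(.6667,.0132,-.4255)):
    for a in(-.034,.034):
        q=wproj(p,(x+a*np.cos(w),y+a*np.sin(w),.227));cv2.circle(im,(int(q[1]),int(q[0])),3,(0,0,255),-1);print(q)
cv2.imwrite("pics/w4.png",im)
E
python3 plan.py '[[0.6535,-0.1207,0.223,2.867]]'
```

```text
t: 10.72
ee_pos: [0.6528, -0.1204, 0.3184]
tool_rot: [-0.0, 0.137, 0.991, 0.0]
contact_force: [-0.9, 0.4, 0.4]
width: 0.0852
grasp_force: 0.0
0.88 [313.9, 323.7] [ 0.799  -0.1525  0.03  ]
0.83 [164.6, 525.3] [0.6791 0.1376 0.03  ]
0.73 [245.9, 569.9] [0.8065 0.2004 0.03  ]
0.57 [195.7, 313.6] [ 0.6522 -0.1239  0.03  ]
0.56 [175.2, 430.5] [0.6637 0.0111 0.03  ]
[np.float64(203.48443902746334), np.float64(317.31390846533594)]
[np.float64(307.7598740959136), np.float64(317.2327325241283)]
[np.float64(172.40405319755158), np.float64(531.726113812001)]
[np.float64(270.54690949268775), np.float64(505.36107801714246)]
t 10.82 pos [ 0.6529 -0.1204  0.3188] yaw 2.867 w 0.0856 F [ 0.   0.5 -0.4] j [-0.25  0.33  1.47 -0.    1.34 -1.54]
[0.6535, -0.1207, 0.223, 2.867] -> [-0.6 -0.2 95.8] [ 0.  0. -0.] rows 3
```

View pics/w4.png

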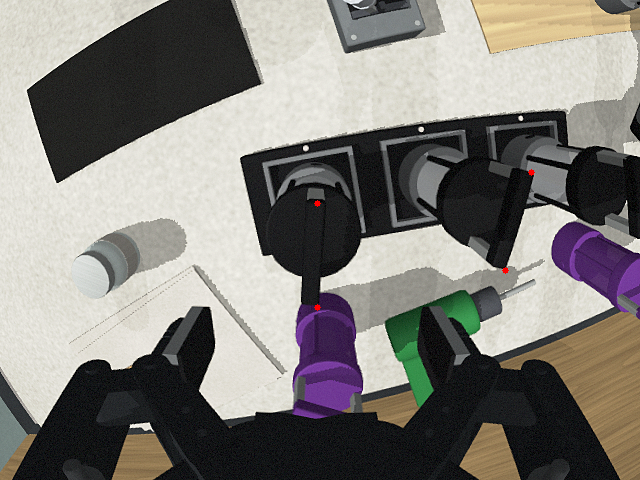

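The bar shows from (316,193) to (311,305), a few mm from the prediction; descend and grip.

```bash
python3 -m handwheel '[[0,0,35,0,0,0,0],[0,0,60,0,0,0,0],[0,0,80,0,0,0,0],[0,0,96,0,0,0,0],[0,0,96,0,0,0,0],[0,0,96,0,0,0,0.6],[0,0,96,0,0,0,1],[0,0,96,0,0,0,1],[0,0,96,0,0,0,1],[0,0,96,0,0,0,1],[0,0,96,0,0,0,1],[0,0,96,0,0,0,1],[0,0,96,0,0,0,1],[0,0,96,0,0,0,1],[0,0,96,0,0,0,1],[0,0,96,0,0,0,1]]' 60
python3 -m handwheel '[[0,0,-5,0,0,0,1],[0,0,-15,0,0,0,1],[0,0,-30,0,0,0,1],[0,0,-60,0,0,0,1],[0,0,-90,0,0,0,1],[0,0,-120,0,0,0,1],[0,0,-120,0,0,0,1],[0,0,-120,0,0,0,1]]'
python3 plan.py '[[0.4527,-0.41,0.35,2.867],[0.4527,-0.41,0.22,2.867]]'
```

```text
t: 12.15
ee_pos: [0.654, -0.1208, 0.2239]
tool_rot: [0.001, 0.137, 0.991, -0.0]
contact_force: [1.9, -0.7, 4.3]
width: 0.0111
grasp_force: 62.8
t: 12.82
ee_pos: [0.6535, -0.1203, 0.344]
tool_rot: [0.001, 0.137, 0.991, -0.0]
contact_force: [-0.2, 1.0, -6.1]
width: 0.0108
grasp_force: 61.4
t 12.82 pos [ 0.6535 -0.1203  0.344 ] yaw 2.867 w 0.0108 F [-0.2  1.  -6.1] j [-0.25  0.32  1.44  0.    1.38 -1.54]
[0.4527, -0.41, 0.35, 2.867] -> [ 114.7 -333.3   -6.4] [ 0.     0.003 -0.   ] rows 9
[0.4527, -0.41, 0.22, 2.867] -> [ 115.1 -333.3  123.6] [ 0.     0.003 -0.   ] rows 9
```

```bash
python3 -m handwheel '[[7,-21,0,0,0,0,1],[17,-50,0,0,0,0,1],[30,-86,0,0,0,0,1],[42,-121,0,0,0,0,1],[54,-156,0,0,0,0,1],[66,-191,0,0,0,0,1],[78,-226,0,0,0,0,1],[90,-261,0,0,0,0,1],[100,-290,0,0,0,0,1],[108,-313,0,0,0,0,1],[113,-328,0,0,0,0,1],[115,-333,20,0,0,0,1],[115,-333,50,0,0,0,1],[115,-333,80,0,0,0,1],[115,-333,110,0,0,0,1],[115,-333,130,0,0,0,1],[115,-333,138,0,0,0,1],[115,-333,142,0,0,0,1],[115,-333,144,0,0,0,1],[115,-333,144,0,0,0,1]]'
```

```text
t: 14.48
ee_pos: [0.4501, -0.4078, 0.1988]
tool_rot: [-0.003, 0.137, 0.991, 0.002]
contact_force: [-3.5, 2.9, 6.0]
width: 0.0112
grasp_force: 62.8
```

```bash
python3 -m handwheel '[[0,0,1,0,0,0,1],[0,0,1.5,0,0,0,1],[0,0,2,0,0,0,1],[0,0,2,0,0,0,1]]'
```

```text
t: 14.82
ee_pos: [0.4505, -0.4082, 0.1988]
tool_rot: [-0.002, 0.137, 0.991, 0.002]
contact_force: [-4.3, 4.3, 11.6]
width: 0.011
grasp_force: 63.7
```

```bash
python3 -m handwheel '[[0,0,-1.5,0,0,0,1],[0,0,-1.5,0,0,0,0.7],[0,0,-1.5,0,0,0,0.3],[0,0,-1.5,0,0,0,0],[0,0,-1.5,0,0,0,0],[0,0,-1.5,0,0,0,0],[0,0,-1.5,0,0,0,0],[0,0,-20,0,0,0,0],[0,0,-60,0,0,0,0],[0,0,-100,0,0,0,0],[0,0,-120,0,0,0,0],[0,0,-120,0,0,0,0]]'
cat > look.py <<'E'
import sys,json
from fit import *
np.set_printoptions(precision=4,suppress=True)
G=json.loads(sys.argv[1])
L,al=lamps([r.read_camera("scene"),r.read_camera("side")],G)
for k,v in L.items(): print(k,*v)
E
python3 look.py '{"c0":[0.4505,-0.408,0.004],"c1":[0.667,0.013,0.03],"c2":[0.68,0.139,0.03],"f":[0.455,0.378,0.004]}'
python3 plan.py '[[0.6667,0.0132,0.325,2.716]]'
```

```text
t: 15.82
ee_pos: [0.4545, -0.4123, 0.3244]
tool_rot: [0.005, 0.137, 0.991, -0.004]
contact_force: [0.3, -2.0, 0.2]
width: 0.0853
grasp_force: 0.0
c0 [ 0.4453 -0.4033 -0.2237] 0.1541135154362715 2
c1 [ 0.6663  0.0115 -0.4418] 0.16067074314438984 2
c2 [0.6806 0.1378 0.1078] 0.11431330901188783 2
t 16.02 pos [ 0.4512 -0.4089  0.3149] yaw 2.867 w 0.0853 F [-0.3 -0.4 -0.5] j [-0.81  0.23  1.61  0.    1.31 -2.1 ]
[0.6667, 0.0132, 0.325, 2.716] -> [-92.8 464.8  -9.6] [ 0.001 -0.003  0.151] rows 12
```

```bash
python3 -m handwheel '[[-10,40,-20,0,0,0,0],[-20,80,-20,0,0,0,0],[-28,120,-20,0,0,0,0],[-93,464,-10,0,0,0.15,0],[-93,464,-10,0,0,0.15,0],[-93,464,-10,0,0,0.15,0],[-93,464,-10,0,0,0.15,0],[-93,464,-10,0,0,0.15,0],[-93,464,-10,0,0,0.15,0],[-93,464,-10,0,0,0.15,0],[-93,464,-10,0,0,0.15,0],[-93,464,-10,0,0,0.15,0],[-93,464,-10,0,0,0.15,0],[-93,464,-10,0,0,0.15,0],[-93,464,-10,0,0,0.15,0],[-93,464,-10,0,0,0.15,0]]'
cat > bar.py <<'E'
"""edge of the handle as the wrist camera sees it: saves the picture with the predicted bar marked"""
import sys,json
from fit import *
np.set_printoptions(precision=4,suppress=True)
x,y,w,zb=json.loads(sys.argv[1]);p=wrist();im=p["color"].copy()
for a in(-.034,.034):
    q=wproj(p,(x+a*np.cos(w),y+a*np.sin(w),zb+.197));cv2.circle(im,(int(q[1]),int(q[0])),2,(0,0,255),-1);print(np.round(q))
cv2.imwrite(sys.argv[2],im[120:360,200:440])
E
python3 bar.py '[0.6663,0.0115,-0.4418,0.03]' pics/w5.png
python3 plan.py '[[0.6663,0.0115,0.223,2.70]]'
```

```text
t: 17.35
ee_pos: [0.6665, 0.0104, 0.3256]
tool_rot: [-0.001, 0.211, 0.977, -0.0]
contact_force: [-0.4, -0.0, 0.3]
width: 0.0852
grasp_force: 0.0
[199. 320.]
[301. 318.]
t 17.4 pos [0.6667 0.0102 0.3261] yaw 2.715 w 0.0852 F [0.6 0.3 0. ] j [-0.05  0.34  1.45 -0.    1.36 -1.19]
[0.6663, 0.0115, 0.223, 2.7] -> [  0.8   1.1 103.1] [-0.001 -0.001  0.015] rows 3
```

View pics/w5.png

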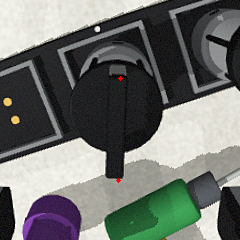

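The bar lies as predicted (crop (118,70)–(115,180)); grip, lift and check.

```bash
python3 -m handwheel '[[1,1,35,0,0,0.015,0],[1,1,65,0,0,0.015,0],[1,1,85,0,0,0.015,0],[1,1,103,0,0,0.015,0],[1,1,103,0,0,0.015,0],[1,1,103,0,0,0.015,0.6],[1,1,103,0,0,0.015,1],[1,1,103,0,0,0.015,1],[1,1,103,0,0,0.015,1],[1,1,103,0,0,0.015,1],[1,1,103,0,0,0.015,1],[1,1,103,0,0,0.015,1],[1,1,103,0,0,0.015,1],[1,1,103,0,0,0.015,1],[1,1,103,0,0,0.015,1],[1,1,103,0,0,0.015,1]]' 60
python3 -m handwheel '[[0,0,-5,0,0,0,1],[0,0,-15,0,0,0,1],[0,0,-30,0,0,0,1],[0,0,-60,0,0,0,1],[0,0,-90,0,0,0,1],[0,0,-120,0,0,0,1],[0,0,-135,0,0,0,1],[0,0,-140,0,0,0,1],[0,0,-140,0,0,0,1],[0,0,-140,0,0,0,1]]'
python3 plan.py '[[0.449,-0.30,0.363,2.715]]'
```

```text
t: 18.73
ee_pos: [0.6674, 0.0125, 0.225]
tool_rot: [0.001, 0.218, 0.976, -0.0]
contact_force: [-1.1, -2.1, 4.9]
width: 0.0109
grasp_force: 60.7
t: 19.57
ee_pos: [0.6658, 0.0133, 0.3616]
tool_rot: [-0.002, 0.218, 0.976, -0.0]
contact_force: [-0.5, -0.5, -5.1]
width: 0.011
grasp_force: 59.3
t 19.57 pos [0.6658 0.0133 0.3616] yaw 2.702 w 0.011 F [-0.5 -0.5 -5.1] j [-0.05  0.32  1.4   0.    1.42 -1.18]
[0.449, -0.3, 0.363, 2.715] -> [  62.9 -375.8   -0.7] [-0.001 -0.004 -0.013] rows 10
```

```bash
python3 -m handwheel '[[3,-20,0,0,0,0,1],[8,-50,0,0,0,0,1],[15,-88,0,0,0,0,1],[21,-126,0,0,0,0,1],[27,-164,0,0,0,0,1],[34,-202,0,0,0,0,1],[40,-240,0,0,0,0,1],[47,-278,0,0,0,0,1],[53,-315,0,0,0,0,1],[58,-345,0,0,0,0,1],[61,-366,0,0,0,0,1],[63,-376,10,0,0,0,1],[63,-376,35,0,0,0,1],[63,-376,70,0,0,0,1],[63,-376,105,0,0,0,1],[63,-376,135,0,0,0,1],[63,-376,152,0,0,0,1],[63,-376,158,0,0,0,1],[63,-376,160,0,0,0,1],[63,-376,161,0,0,0,1]]'
python3 -m handwheel '[[0,0,1,0,0,0,1],[0,0,2,0,0,0,1],[0,0,2,0,0,0,1],[0,0,2,0,0,0,1]]'
```

```text
t: 21.23
ee_pos: [0.4502, -0.3, 0.2023]
tool_rot: [0.0, 0.218, 0.976, 0.0]
contact_force: [0.5, -0.2, -5.1]
width: 0.0108
grasp_force: 59.3
t: 21.57
ee_pos: [0.4502, -0.3007, 0.2017]
tool_rot: [0.001, 0.218, 0.976, -0.0]
contact_force: [0.1, 0.9, -5.0]
width: 0.0108
grasp_force: 59.3
```

```bash
python3 -m handwheel '[[0,0,1,0,0,0,1],[0,0,2,0,0,0,1],[0,0,3,0,0,0,1],[0,0,3,0,0,0,1],[0,0,3,0,0,0,1]]'
```

```text
t: 21.98
ee_pos: [0.4502, -0.301, 0.1988]
tool_rot: [0.001, 0.218, 0.976, -0.001]
contact_force: [-1.0, 0.1, 1.9]
width: 0.0111
grasp_force: 60.2
```

Contact made. Release, then move on to charged2.

```bash
python3 -m handwheel '[[0,0,0,0,0,0,0.7],[0,0,0,0,0,0,0.3],[0,0,0,0,0,0,0],[0,0,0,0,0,0,0],[0,0,0,0,0,0,0],[0,0,0,0,0,0,0],[0,0,-20,0,0,0,0],[0,0,-60,0,0,0,0],[0,0,-100,0,0,0,0],[0,0,-130,0,0,0,0],[0,0,-130,0,0,0,0]]'
python3 look.py '{"c0":[0.4505,-0.408,0.004],"c1":[0.450,-0.301,0.004],"c2":[0.68,0.139,0.03],"f":[0.455,0.378,0.004]}'
python3 plan.py '[[0.6806,0.1378,0.325,3.26]]'
```

```text
t: 22.9
ee_pos: [0.4532, -0.303, 0.3364]
tool_rot: [0.007, 0.218, 0.976, -0.003]
contact_force: [-0.2, -1.1, 1.2]
width: 0.0855
grasp_force: 0.0
c0 [ 0.4469 -0.4038 -0.2761] 0.10093552677772338 2
c1 [ 0.4485 -0.3012 -0.5337] 0.07407407407407407 1
c2 [0.6824 0.1387 0.0752] 0.1738888888888889 2
t 23.1 pos [ 0.449  -0.2998  0.3263] yaw 2.702 w 0.0853 F [-0.4  0.5 -0.4] j [-0.67  0.08  1.75  0.    1.31 -1.8 ]
[0.6806, 0.1378, 0.325, 3.26] -> [-23.2 494.5   1.6] [ 0.001 -0.002 -0.558] rows 12
```

```bash
python3 -m handwheel '[[-2,40,-10,0,0,0,0],[-4,80,-10,0,0,0,0],[-23,494,2,0,0,-0.53,0],[-23,494,2,0,0,-0.53,0],[-23,494,2,0,0,-0.53,0],[-23,494,2,0,0,-0.53,0],[-23,494,2,0,0,-0.53,0],[-23,494,2,0,0,-0.53,0],[-23,494,2,0,0,-0.53,0],[-23,494,2,0,0,-0.53,0],[-23,494,2,0,0,-0.53,0],[-23,494,2,0,0,-0.53,0],[-23,494,2,0,0,-0.53,0],[-23,494,2,0,0,-0.53,0],[-23,494,2,0,0,-0.53,0],[-23,494,2,0,0,-0.53,0],[-23,494,2,0,0,-0.53,0]]'
python3 bar.py '[0.6815,0.1385,0.09,0.03]' pics/w6.png
python3 plan.py '[[0.6815,0.1385,0.223,3.23]]'
```

```text
t: 24.52
ee_pos: [0.6803, 0.1352, 0.3254]
tool_rot: [-0.001, -0.044, 0.999, -0.0]
contact_force: [-0.4, 0.2, 0.6]
width: 0.0851
grasp_force: 0.0
[203. 323.]
[304. 322.]
t 24.57 pos [0.6805 0.1352 0.3259] yaw -3.053 w 0.0854 F [ 0.3 -0.4 -0.5] j [ 0.13  0.39  1.38 -0.    1.37 -1.53]
[0.6815, 0.1385, 0.223, 3.23] -> [ -1.3   3.2 102.9] [-0. -0. -0.] rows 3
```

View pics/w6.png

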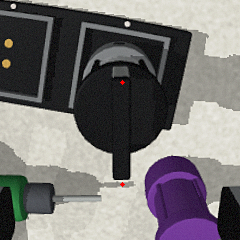

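The bar at crop (122,75)–(121,180) matches. Grip and lift.

```bash
python3 -m handwheel '[[-1,3,35,0,0,0,0],[-1,3,65,0,0,0,0],[-1,3,85,0,0,0,0],[-1,3,103,0,0,0,0],[-1,3,103,0,0,0,0],[-1,3,103,0,0,0,0.6],[-1,3,103,0,0,0,1],[-1,3,103,0,0,0,1],[-1,3,103,0,0,0,1],[-1,3,103,0,0,0,1],[-1,3,103,0,0,0,1],[-1,3,103,0,0,0,1],[-1,3,103,0,0,0,1],[-1,3,103,0,0,0,1],[-1,3,103,0,0,0,1],[-1,3,103,0,0,0,1]]' 60
python3 -m handwheel '[[0,0,-5,0,0,0,1],[0,0,-15,0,0,0,1],[0,0,-30,0,0,0,1],[0,0,-60,0,0,0,1],[0,0,-90,0,0,0,1],[0,0,-120,0,0,0,1],[0,0,-135,0,0,0,1],[0,0,-140,0,0,0,1],[0,0,-140,0,0,0,1],[0,0,-140,0,0,0,1]]'
python3 plan.py '[[0.446,-0.198,0.363,3.23]]'
```

```text
t: 25.9
ee_pos: [0.6824, 0.1397, 0.224]
tool_rot: [0.001, -0.045, 0.999, -0.0]
contact_force: [0.6, -1.9, 5.4]
width: 0.0108
grasp_force: 60.2
t: 26.73
ee_pos: [0.6806, 0.14, 0.3607]
tool_rot: [-0.002, -0.045, 0.999, -0.0]
contact_force: [0.0, -0.1, -3.7]
width: 0.0108
grasp_force: 59.2
t 26.73 pos [0.6806 0.14   0.3607] yaw -3.051 w 0.0108 F [ 0.  -0.1 -3.7] j [ 0.14  0.38  1.33  0.    1.44 -1.52]
[0.446, -0.198, 0.363, 3.23] -> [ 264.2 -315.4   -1.4] [ 0.    -0.004  0.002] rows 10
```

```bash
python3 -m handwheel '[[15,-18,0,0,0,0,1],[37,-45,0,0,0,0,1],[61,-74,0,0,0,0,1],[85,-103,0,0,0,0,1],[109,-132,0,0,0,0,1],[133,-161,0,0,0,0,1],[157,-190,0,0,0,0,1],[181,-219,0,0,0,0,1],[205,-248,0,0,0,0,1],[229,-277,0,0,0,0,1],[248,-300,0,0,0,0,1],[260,-314,0,0,0,0,1],[264,-319,20,0,0,0,1],[264,-319,55,0,0,0,1],[264,-319,90,0,0,0,1],[264,-319,125,0,0,0,1],[264,-319,150,0,0,0,1],[264,-319,158,0,0,0,1],[264,-319,160,0,0,0,1],[264,-319,160,0,0,0,1]]'
python3 -m handwheel '[[0,0,0.5,0,0,0,1],[0,0,1,0,0,0,1],[0,0,1.5,0,0,0,1],[0,0,2,0,0,0,1],[0,0,2,0,0,0,1],[0,0,2,0,0,0,1]]'
```

```text
t: 28.4
ee_pos: [0.4469, -0.2012, 0.2017]
tool_rot: [-0.001, -0.045, 0.999, 0.001]
contact_force: [0.3, 0.0, -3.6]
width: 0.0109
grasp_force: 59.1
t: 28.9
ee_pos: [0.4475, -0.2016, 0.2011]
tool_rot: [0.0, -0.045, 0.999, -0.0]
contact_force: [-0.6, -1.1, -4.0]
width: 0.0111
grasp_force: 59.1
```

```bash
python3 -m handwheel '[[0,0,1,0,0,0,1],[0,0,2,0,0,0,1],[0,0,3,0,0,0,1],[0,0,3,0,0,0,1],[0,0,3,0,0,0,1]]'
```

```text
t: 29.32
ee_pos: [0.4476, -0.2018, 0.1979]
tool_rot: [0.0, -0.045, 0.999, -0.0]
contact_force: [0.2, 0.2, -1.3]
width: 0.0109
grasp_force: 59.3
```

Starting to take load. Release and go to the offcut.

```bash
python3 -m handwheel '[[0,0,0.5,0,0,0,1],[0,0,1,0,0,0,1],[0,0,1,0,0,0,1],[0,0,1,0,0,0,0.7],[0,0,1,0,0,0,0.4],[0,0,1,0,0,0,0.1],[0,0,1,0,0,0,0.1],[0,0,1,0,0,0,0.1],[0,0,1,0,0,0,0.1],[0,0,-20,0,0,0,0.1],[0,0,-60,0,0,0,0.1],[0,0,-100,0,0,0,0],[0,0,-130,0,0,0,0],[0,0,-130,0,0,0,0]]'
sed -i 's/dets=\[r.silhouettes("charged0",p) for p in pics\]/dets=[r.silhouettes("charged0",p)+r.silhouettes("flat0",p) for p in pics]/' fit.py
python3 look.py '{"c0":[0.4505,-0.408,0.004],"c1":[0.450,-0.301,0.004],"c2":[0.447,-0.202,0.004],"f":[0.455,0.378,0.004]}'
python3 - <<'E'
from h import *
p=r.read_camera("scene");q=r.read_camera("side");w=wrist()
cv2.imwrite("pics/s7.png",np.hstack([cv2.resize(p["color"],(400,300)),cv2.resize(q["color"],(400,300))]))
for a in(p,q): print([(round(L["p"],2),np.round(L["centre"]),np.round(onz(a,*L["centre"],.004),3)) for L in r.landmark_of("flat0",a)])
E
python3 plan.py '[[0.455,0.378,0.32,3.2]]'
```

```text
t: 30.48
ee_pos: [0.4511, -0.2036, 0.3359]
tool_rot: [0.006, -0.045, 0.999, -0.004]
contact_force: [0.7, -0.0, 1.3]
width: 0.0855
grasp_force: 0.0
c0 [ 0.4467 -0.403  -0.2433] 0.1677875358763405 2
c1 [ 0.4493 -0.3007 -0.3943] 0.17413271650542056 2
c2 [ 0.4466 -0.2034 -0.0169] 0.1251014736978555 2
f [ 0.4576  0.3774 -0.4188] 0.16660162377661974 2
[(0.72, array([257., 469.]), array([0.458, 0.377, 0.004])), (0.3, array([241., 321.]), array([ 0.463, -0.002,  0.004]))]
[(0.83, array([179., 343.]), array([0.47 , 0.379, 0.004])), (0.35, array([197., 324.]), array([0.456, 0.269, 0.004]))]
t 31.03 pos [ 0.4471 -0.2014  0.3268] yaw -3.051 w 0.0854 F [ 0.2 -1.1  0.1] j [-0.51 -0.02  1.86 -0.    1.31 -2.17]
[0.455, 0.378, 0.32, 3.2] -> [-60.1 576.3   7.3] [ 0.001 -0.001  0.032] rows 14
```

View pics/s7.png

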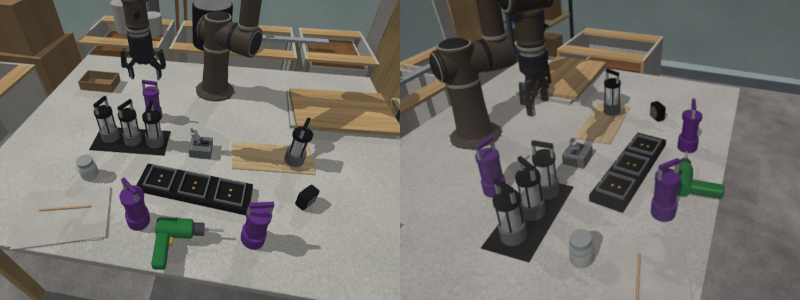

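All three stand on the mat; the flat lamp is at (300,145) in the left half, the charger is empty. To the flat lamp:

```bash
python3 -m handwheel '[[-3,30,0,0,0,0,0],[-6,60,0,0,0,0,0],[-62,576,7,0,0,0.51,0],[-62,576,7,0,0,0.51,0],[-62,576,7,0,0,0.51,0],[-62,576,7,0,0,0.51,0],[-62,576,7,0,0,0.51,0],[-62,576,7,0,0,0.51,0],[-62,576,7,0,0,0.51,0],[-62,576,7,0,0,0.51,0],[-62,576,7,0,0,0.51,0],[-62,576,7,0,0,0.51,0],[-62,576,7,0,0,0.51,0],[-62,576,7,0,0,0.51,0],[-62,576,7,0,0,0.51,0],[-62,576,7,0,0,0.51,0],[-62,576,7,0,0,0.51,0],[-62,576,7,0,0,0.51,0],[-62,576,7,0,0,0.51,0]]'
python3 bar.py '[0.4576,0.3774,-0.42,0.004]' pics/w8.png
python3 plan.py '[[0.4576,0.3774,0.197,2.72]]'
```

```text
t: 32.62
ee_pos: [0.4573, 0.3764, 0.3205]
tool_rot: [-0.0, 0.209, 0.978, -0.001]
contact_force: [-0.8, -0.9, 0.9]
width: 0.0855
grasp_force: 0.0
[193. 319.]
[288. 319.]
t 32.67 pos [0.4575 0.3762 0.3207] yaw 2.72 w 0.0857 F [ 0.2 -0.3 -0.3] j [ 0.61  0.19  1.64 -0.    1.31 -0.53]
[0.4576, 0.3774, 0.197, 2.72] -> [  0.4   1.2 123.7] [-0.001  0.     0.   ] rows 3
```

View pics/w8.png

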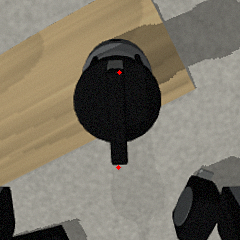

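Grey/black lamp confirmed (bar (119,66)–(120,165)), about 2 mm towards tool +x from prediction. Grip with that correction.

```bash
python3 -m handwheel '[[2,1,35,0,0,0,0],[2,1,70,0,0,0,0],[2,1,95,0,0,0,0],[2,1,112,0,0,0,0],[2,1,124,0,0,0,0],[2,1,124,0,0,0,0],[2,1,124,0,0,0,0.6],[2,1,124,0,0,0,1],[2,1,124,0,0,0,1],[2,1,124,0,0,0,1],[2,1,124,0,0,0,1],[2,1,124,0,0,0,1],[2,1,124,0,0,0,1],[2,1,124,0,0,0,1],[2,1,124,0,0,0,1],[2,1,124,0,0,0,1],[2,1,124,0,0,0,1]]' 60
python3 -m handwheel '[[0,0,-5,0,0,0,1],[0,0,-15,0,0,0,1],[0,0,-30,0,0,0,1],[0,0,-60,0,0,0,1],[0,0,-90,0,0,0,1],[0,0,-120,0,0,0,1],[0,0,-140,0,0,0,1],[0,0,-150,0,0,0,1],[0,0,-150,0,0,0,1],[0,0,-150,0,0,0,1]]'
python3 - <<'E'
from fit import *
np.set_printoptions(precision=4,suppress=True)
pics=[r.read_camera("scene"),r.read_camera("side")]
obs=[]
for p in pics:
    g=match(p,r.silhouettes("charger",p),slab(.12,.41,.03),0,(.6655,.01))
    if g is not None: obs.append((p,g,np.zeros_like(g)))
for o in (obs,obs[:1],obs[1:]): print("charger",*fit(o,slab(.12,.41,.03),0,(.6655,.01),(-.09,)))
# rim-outline: cradle detections by triangulation
A=[r.landmark_of("cradle1",p) for p in pics]
for p,a in zip(pics,A):
    for L in a: print(round(L["p"],2),np.round(L["centre"],1),onz(p,*L["centre"],.03))
E
python3 plan.py '[[0.665,0.01,0.36,2.72]]'
```

```text
t: 34.08
ee_pos: [0.4559, 0.3795, 0.1977]
tool_rot: [0.0, 0.208, 0.978, 0.0]
contact_force: [-2.2, -1.2, 5.4]
width: 0.0107
grasp_force: 60.7
t: 34.92
ee_pos: [0.4554, 0.3791, 0.3457]
tool_rot: [-0.0, 0.208, 0.978, -0.0]
contact_force: [-0.9, -0.2, -6.2]
width: 0.0109
grasp_force: 59.1
charger [ 0.6655  0.0104 -0.0867] 0.14320832985440604
charger [ 0.6633  0.0077 -0.0926] 0.07899585444495624
charger [ 0.6654  0.0109 -0.0884] 0.05628289917667702
0.79 [305.4 368.7] [0.6696 0.1386 0.03  ]
0.72 [284.  257.3] [ 0.6504 -0.1206  0.03  ]
0.65 [292.7 311.2] [0.6553 0.0068 0.03  ]
0.78 [261.3 371.2] [0.6686 0.0118 0.03  ]
0.76 [233.  389.7] [0.676  0.1319 0.03  ]
0.63 [295.3 346.3] [ 0.6557 -0.1151  0.03  ]
t 35.22 pos [0.4553 0.3789 0.3448] yaw 2.722 w 0.0111 F [ 1.4  0.4 -6.3] j [ 0.62  0.18  1.61  0.    1.36 -0.53]
[0.665, 0.01, 0.36, 2.72] -> [-341.9 -251.5  -15. ] [-0.003 -0.002  0.002] rows 11
```

```bash
python3 plan.py '[[0.677,0.140,0.345,2.72],[0.677,0.140,0.31,2.72]]'
```

```text
t 35.22 pos [0.4553 0.3789 0.3448] yaw 2.722 w 0.0111 F [ 1.4  0.4 -6.3] j [ 0.62  0.18  1.61  0.    1.36 -0.53]
[0.677, 0.14, 0.345, 2.72] -> [-299.9 -127.8   -0.3] [-0.003 -0.002  0.002] rows 8
[0.677, 0.14, 0.31, 2.72] -> [-299.9 -127.7   34.7] [-0.003 -0.002  0.002] rows 8
```

```bash
python3 -m handwheel '[[-15,-6,0,0,0,0,1],[-38,-16,0,0,0,0,1],[-70,-30,0,0,0,0,1],[-105,-45,0,0,0,0,1],[-140,-60,0,0,0,0,1],[-175,-75,0,0,0,0,1],[-210,-90,0,0,0,0,1],[-245,-104,0,0,0,0,1],[-273,-116,0,0,0,0,1],[-291,-124,0,0,0,0,1],[-300,-128,10,0,0,0,1],[-300,-128,25,0,0,0,1],[-300,-128,25,0,0,0,1],[-300,-128,25,0,0,0,1],[-300,-128,25,0,0,0,1]]'
python3 - <<'E'
from fit import *
np.set_printoptions(precision=4,suppress=True)
p=wrist();im=p["color"].copy();cv2.imwrite("pics/w9raw.png",im)
for cx,cy,w,col in((.6655,.0105,-.088,(0,0,255)),):
    for d in(-.13,0,.13):
        q=[(cx+np.cos(w)*a-np.sin(w)*(b+d),cy+np.sin(w)*a+np.cos(w)*(b+d),.04) for a,b in((-.044,-.044),(.044,-.044),(.044,.044),(-.044,.044))]
        uv=[wproj(p,t)[::-1] for t in q]
        for u in uv: cv2.circle(im,(int(u[0]),int(u[1])),2,col,-1)
# lamp base outline if hanging straight below TCP
s=r.get_state()["ee_pos"]
for a in np.linspace(0,2*np.pi,40): 
    u=wproj(p,(s[0]+.038*np.cos(a),s[1]+.038*np.sin(a),s[2]-.194));cv2.circle(im,(int(u[1]),int(u[0])),1,(0,255,0),-1)
cv2.imwrite("pics/w9.png",cv2.resize(im[80:320,180:500],None,fx=2.4,fy=2.4));print(s)
E
```

```text
t: 36.47
ee_pos: [0.6769, 0.1412, 0.3211]
tool_rot: [-0.001, 0.208, 0.978, -0.0]
contact_force: [0.4, 1.3, -5.6]
width: 0.0109
grasp_force: 59.2
[0.6774 0.1413 0.3222]
```

View pics/w9.png

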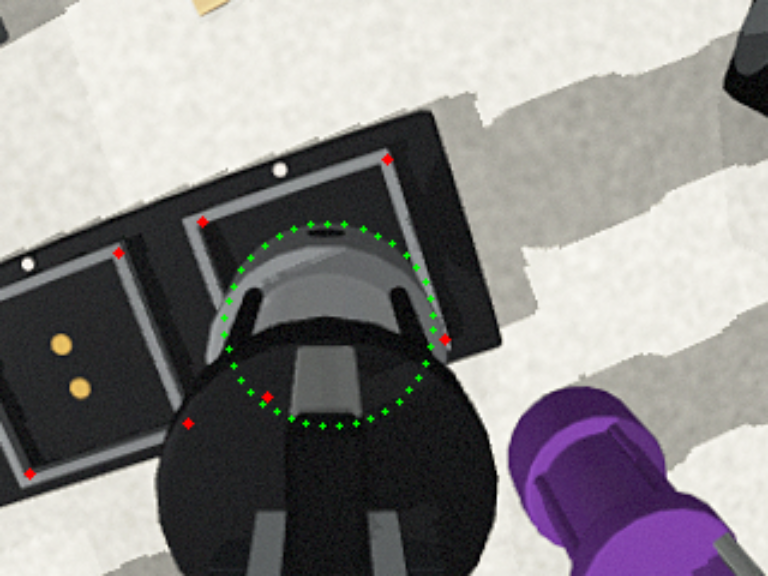

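The predicted rim corners (red) are 1-2 mm off, with the real cradle slightly further out in +x. The lamp base hangs as predicted (green). I apply the small correction and lower.

```bash
python3 -m handwheel '[[-1,0,10,0,0,0,1],[-2,-1,30,0,0,0,1],[-2,-1,50,0,0,0,1],[-2,-1,65,0,0,0,1],[-2,-1,75,0,0,0,1],[-2,-1,80,0,0,0,1],[-2,-1,80,0,0,0,1],[-2,-1,80,0,0,0,1]]'
python3 -m handwheel '[[0,0,3,0,0,0,1],[0,0,6,0,0,0,1],[0,0,9,0,0,0,1],[0,0,12,0,0,0,1],[0,0,12,0,0,0,1],[0,0,12,0,0,0,1]]'
```

```text
t: 37.18
ee_pos: [0.6795, 0.1388, 0.2425]
tool_rot: [0.001, 0.208, 0.978, 0.0]
contact_force: [0.6, 0.1, -5.1]
width: 0.011
grasp_force: 59.2
t: 37.68
ee_pos: [0.6787, 0.1384, 0.2293]
tool_rot: [-0.001, 0.208, 0.978, -0.0]
contact_force: [0.2, -0.2, -5.4]
width: 0.0107
grasp_force: 59.2
```

Inside the rim with no contact. Continue down to the floor.

```bash
python3 -m handwheel '[[0,0,2,0,0,0,1],[0,0,4,0,0,0,1],[0,0,5,0,0,0,1],[0,0,6,0,0,0,1],[0,0,6,0,0,0,1]]'
```

```text
t: 38.1
ee_pos: [0.6791, 0.1385, 0.2239]
tool_rot: [0.0, 0.208, 0.978, 0.0]
contact_force: [0.1, -0.4, -5.3]
width: 0.0109
grasp_force: 59.2
```

```bash
python3 -m handwheel '[[0,0,1,0,0,0,1],[0,0,2,0,0,0,1],[0,0,2,0,0,0,1],[0,0,2,0,0,0,1]]'
```

```text
t: 38.43
ee_pos: [0.6797, 0.1386, 0.2238]
tool_rot: [0.001, 0.208, 0.978, 0.0]
contact_force: [-2.6, 0.4, 4.7]
width: 0.0112
grasp_force: 60.6
```

Seated. Release, back off and check everything before the toggle.

```bash
python3 -m handwheel '[[0,0,-1,0,0,0,1],[0,0,-1,0,0,0,0.7],[0,0,-1,0,0,0,0.3],[0,0,-1,0,0,0,0],[0,0,-1,0,0,0,0],[0,0,-1,0,0,0,0],[0,0,-1,0,0,0,0],[0,0,-20,0,0,0,0],[0,0,-60,0,0,0,0],[0,0,-90,0,0,0,0],[0,0,-100,0,0,0,0],[0,0,-100,0,0,0,0]]'
python3 look.py '{"c0":[0.4505,-0.408,0.004],"c1":[0.450,-0.301,0.004],"c2":[0.447,-0.202,0.004],"f":[0.679,0.1385,0.03]}'
python3 plan.py '[[0.4625,-0.0255,0.31,1.6],[0.4625,-0.0255,0.091,1.6]]'
```

```text
t: 39.43
ee_pos: [0.6814, 0.1388, 0.3271]
tool_rot: [0.004, 0.208, 0.978, 0.002]
contact_force: [-0.5, -0.1, -0.4]
width: 0.0856
grasp_force: 0.0
c0 [ 0.4466 -0.403  -0.2433] 0.14779985325841535 2
c1 [ 0.4498 -0.2992 -0.4048] 0.18510942832945576 2
c2 [ 0.4457 -0.2031  0.0071] 0.10137462376268347 2
f [ 0.6798  0.1393 -0.4501] 0.171966740143043 2
t 39.73 pos [0.6778 0.1383 0.3187] yaw 2.722 w 0.0855 F [ 0.3 -0.7  0.2] j [ 0.14  0.39  1.39 -0.    1.37 -1.01]
[0.4625, -0.0255, 0.31, 1.6] -> [ 129.8 -237.3    9.9] [-0.005 -0.002  1.122] rows 9
[0.4625, -0.0255, 0.091, 1.6] -> [ 128.9 -236.8  228.9] [-0.005 -0.002  1.122] rows 9
```

```bash
python3 -m handwheel '[[0,0,-20,0,0,0.1,0],[130,-237,10,0,0,1.122,0],[130,-237,10,0,0,1.122,0],[130,-237,10,0,0,1.122,0],[130,-237,10,0,0,1.122,0],[130,-237,10,0,0,1.122,0],[130,-237,10,0,0,1.122,0],[130,-237,10,0,0,1.122,0],[130,-237,10,0,0,1.122,0],[130,-237,10,0,0,1.122,0],[130,-237,10,0,0,1.122,0],[130,-237,10,0,0,1.122,0],[130,-237,10,0,0,1.122,0],[130,-237,10,0,0,1.122,0],[130,-237,10,0,0,1.122,0]]'
python3 - <<'E'
from h import *
np.set_printoptions(precision=4,suppress=True)
p=wrist()
for L in r.landmark_of("collar_grip",p)[:3]: print(round(L["p"],2),L["centre"],wonz(p,*L["centre"],.088))
for y,z in((-.0242,.088),(-.0252,.087)): print("exp",wproj(p,(.462,y,z)))
cv2.imwrite("pics/w10.png",cv2.resize(p["color"][150:330,230:410],None,fx=3,fy=3))
E
python3 plan.py '[[0.462,-0.0242,0.091,1.6]]'
```

```text
t: 40.98
ee_pos: [0.4641, -0.0246, 0.3116]
tool_rot: [-0.0, 0.696, 0.718, -0.0]
contact_force: [-0.5, -0.1, 0.5]
width: 0.0853
grasp_force: 0.0
0.79 [206.4, 311.7] [ 0.4597 -0.0243  0.088 ]
exp [np.float64(206.40940425034208), np.float64(314.14601239909973)]
exp [np.float64(207.20377256183565), np.float64(314.1195159698064)]
t 41.08 pos [ 0.464  -0.0247  0.3116] yaw 1.601 w 0.0854 F [-0.1 -0.1 -0.4] j [-0.15 -0.06  1.93  0.    1.28 -0.18]
[0.462, -0.0242, 0.091, 1.6] -> [  0.5  -1.9 220.6] [-0.    -0.     0.001] rows 6
```

View pics/w10.png

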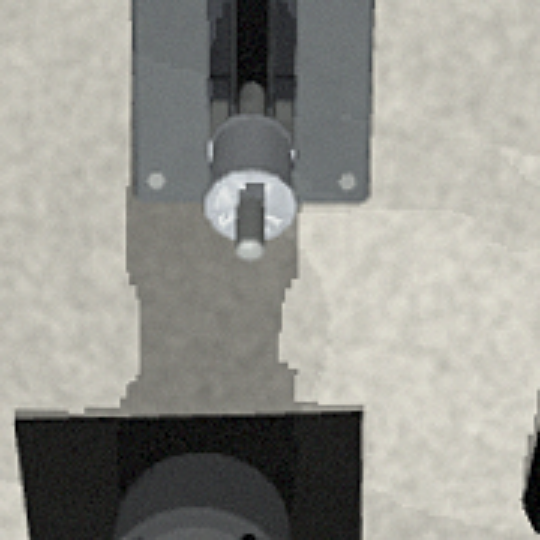

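The collar matches the expectation within 1–2 mm. Grip and lift.

```bash
python3 -m handwheel '[[0,-3,40,0,0,0,0],[0,-3,80,0,0,0,0],[0,-3,120,0,0,0,0],[0,-3,155,0,0,0,0],[0,-3,180,0,0,0,0],[0,-3,200,0,0,0,0],[0,-3,215,0,0,0,0],[0,-3,220.5,0,0,0,0],[0,-3,220.5,0,0,0,0],[0,-3,220.5,0,0,0,0.5],[0,-3,220.5,0,0,0,0.9],[0,-3,220.5,0,0,0,0.9],[0,-3,220.5,0,0,0,0.9],[0,-3,220.5,0,0,0,0.9],[0,-3,220.5,0,0,0,0.9],[0,-3,220.5,0,0,0,0.9],[0,-3,220.5,0,0,0,0.9],[0,-3,220.5,0,0,0,0.9],[0,-3,220.5,0,0,0,0.9]]' 35
python3 -m handwheel '[[-2,0,-5,0,0,0,0.9],[-4,0,-10,0,0,0,0.9],[-6,0,-15,0,0,0,0.9],[-6.5,0,-15.5,0,0,0,0.9],[-6.5,0,-15.5,0,0,0,0.9],[-6.5,0,-15.5,0,0,0,0.9]]'
```

```text
t: 42.67
ee_pos: [0.4618, -0.0253, 0.0922]
tool_rot: [0.001, 0.697, 0.717, 0.001]
contact_force: [-0.5, -1.0, 4.9]
width: 0.0256
grasp_force: 34.4
t: 43.17
ee_pos: [0.4616, -0.0316, 0.1069]
tool_rot: [0.001, 0.697, 0.717, 0.001]
contact_force: [4.0, 0.6, -4.1]
width: 0.0254
grasp_force: 34.7
```

```bash
python3 -m handwheel '[[4,0,-1.7,0,0,0,0.9],[8,0,-3.2,0,0,0,0.9],[13,0,-4.5,0,0,0,0.9],[19,0,-5.7,0,0,0,0.9],[25,0,-6.3,0,0,0,0.9],[30,0,-6.5,0,0,0,0.9],[36,0,-6.2,0,0,0,0.9],[42,0,-5.6,0,0,0,0.9],[47,0,-4.6,0,0,0,0.9],[52,0,-3.2,0,0,0,0.9],[57,0,-1.5,0,0,0,0.9],[61,0,0,0,0,0,0.9],[64,0,1.5,0,0,0,0.9],[66,0,2.5,0,0,0,0.9],[66,0,2.5,0,0,0,0.9]]'
python3 -m handwheel '[[-2,0,4,0,0,0,0.9],[-4,0,8,0,0,0,0.9],[-6,0,12,0,0,0,0.9],[-7,0,14,0,0,0,0.9],[-7,0,14,0,0,0,0.4],[-7,0,14,0,0,0,0],[-7,0,14,0,0,0,0],[-7,0,14,0,0,0,0],[-7,0,14,0,0,0,0],[-7,0,-20,0,0,0,0],[-7,0,-60,0,0,0,0],[-7,0,-100,0,0,0,0],[-7,0,-140,0,0,0,0],[-7,0,-180,0,0,0,0],[-7,0,-200,0,0,0,0],[-7,0,-200,0,0,0,0]]'
python3 look.py '{"c0":[0.4505,-0.408,0.004],"c1":[0.450,-0.301,0.004],"c2":[0.447,-0.202,0.004],"f":[0.679,0.1385,0.03]}'
python3 - <<'E'
from h import *
p=wrist();a=cv2.resize(p["color"],(400,300));s=r.read_camera("scene")["color"]
cv2.imwrite("pics/w11.png",np.hstack([a,cv2.resize(s,(400,300))]))
for L in r.landmark_of("collar_grip",p)[:1]: print(L,wonz(p,*L["centre"],.088))
E
```

```text
t: 44.42
ee_pos: [0.4599, 0.0326, 0.1047]
tool_rot: [0.002, 0.696, 0.718, -0.001]
contact_force: [4.2, -8.0, -0.3]
width: 0.0257
grasp_force: 35.5
t: 45.75
ee_pos: [0.4625, 0.0275, 0.3106]
tool_rot: [0.004, 0.697, 0.717, 0.004]
contact_force: [-0.1, 0.4, 0.8]
width: 0.0851
grasp_force: 0.0
c0 [ 0.4467 -0.4032 -0.2388] 0.14264867075664622 2
c1 [ 0.4494 -0.3016 -0.4559] 0.15639725680583796 2
c2 [ 0.4453 -0.2024 -0.0478] 0.17283913887408842 2
f [ 0.6809  0.1382 -0.4277] 0.13666639454236412 2
{'centre': [212.5, 320.5], 'p': 0.8} [0.46068832 0.02452011 0.088     ]
```

View pics/w11.png

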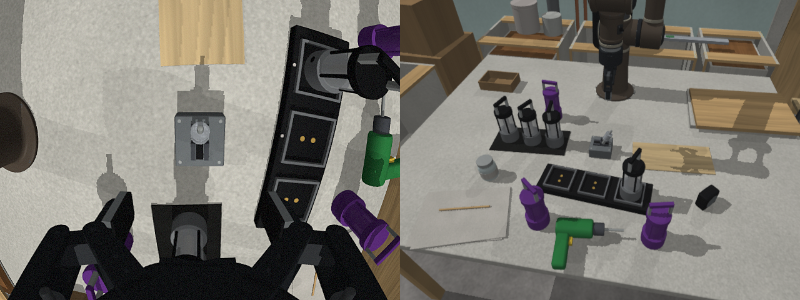

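The lever leans to +y with its collar home (left half (200,130)). Three lamps stand on the mat, the flat lamp is in its cradle, and the offcut, tape and jar look undisturbed.

```bash
python3 -c "
from cell import r
print(r.close_job())"
```

```text
the job is handed in; nothing more can be done
None
```

The changeover is done and handed in after about 46 s on the robot clock: all three charged lamps stand on the mat, the one waiting lamp is in the +y end cradle, and the toggle is back on with its collar home; the judge's result was not shown.

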